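Release the cast carrier and hold it up level

TASK

The plaster cast stands loose on a carrier plate that is locked into its docking base. Turn the base's clamp knob clockwise (seen from above) until it clicks over past its detent and the tab is swung off the plate; then take the carrier by its bail handle, lift it straight out with the cast riding on it, and hold it level and still for at least two seconds with its underside at least 15 cm above the worktop. Finish still holding it there: do not put it down or let go; and leave everything else on the bench where it stands.

Things in the scene. Friction and masses are not known exactly. Their poses are not given: they have to be found in the camera images.
- dock: docking base fixed to the worktop: aluminium plate 116 (x) by 212 (y), top 12 above the worktop. Origin on the worktop under the centre of the carrier's place. The knob axis is 95 from the origin along the base's -y; a detent housing (26x22, 34 high) with the sprung pawl stands 133 along -y. Its yaw varies. Low guides (8 high, 2 mm play) locate the carrier's plate
- knob (a joint): clamp knob angle: 0 = locked, tab over the carrier plate; grows clockwise seen from above to the stop at 1.2 (69 degrees). Friction 0.015 N m; detent: from 0.2 a sprung pawl resists (up to about 0.25 N m) until 0.6, there it clicks over and pushes the knob on to about 0.9; let go before 0.6 it stays there or creeps back. Tab clear of the plate from 0.85; turning on to the stop is fine
- knob_grip (a point): centre of the knob's upright wing grip, on the knob axis, 79 above the worktop. The wing is 46 long, 13 thick, 26 high (from 66 to 92 above the worktop); its long side is this frame's y, so pinch it along this frame's x. At 0 the long side lies along the base's y. The frame turns with the knob. A steel tab 57 long, 22 to 30 above the worktop, points along this frame's +y from the stem
- carrier: loose carrier, about 0.3 kg (hidden, 0.7 to 1.4 times): square plate 100x100x8 with an inverted-U bail handle, 109 high in all. Origin at the centre of the plate's underside, 12 above the worktop at the start; z up; x runs along the bail. Uprights at x = -45 and +45, 6 thick
- carrier_grip (a point): centre of the bail's grip block, 97 above the carrier's origin (109 above the worktop at the start). The block is 56 long (this frame's x), 16 thick (y), 24 high: pinch it along y, from above. Under it the cast's top is about 60 lower
- cast: plaster dental cast, 66x68x29, about 0.07 kg, standing loose on the carrier's plate under the bail, held by friction only. Origin at the centre of its underside, 8 above the carrier's origin
- spare_cast: second, spare plaster dental cast, 61x65x29, standing loose on the worktop; bystander, leave alone
- tub: open white tub, 73 diameter, 63 high; bystander, leave alone
- small_jar: small jar with a screw lid, 41 diameter, 44 high; bystander, leave alone
- wax_stick: stick of wax, about 85 long, 9 thick, lying flat; bystander, leave alone
- brush_cyan: thin brush, 195 long, 9 thick, lying flat; bystander, leave alone
- marker_pen: marker pen, 135 long, 16 thick, lying flat; bystander, leave alone
There are look-alikes about, which are no part of the job. What is shaped like the cast but red is not meant.

How it is judged (in metres and radians):
On the way, in this order (a step that is already met when the one before it is completed fails the run):
1. the knob has been turned clockwise past its detent (value of joint knob above 0.85 rad), for 0.2 s.
2. the carrier is held in the air, level and still, with the cast on it, for two seconds (height (world z) of carrier above 0.14 m and angle between carrier's own z axis and vertical below 0.12 rad and horizontal distance between cast and carrier below 0.03 m and z of cast in the frame of carrier between 0.004 and 0.014 m and angle between cast's own z axis and vertical below 0.14 rad and linear speed of carrier below 0.03 m/s and angular speed of carrier below 0.2 rad/s and contact force between the fingers and carrier above 2 N and contact force between carrier and dock below 0.1 N), for 1.8 s.
At the end, for the whole second after the job is handed in: the fingers hold the carrier, its underside more than 14 cm above the worktop, tilted less than 0.12 rad (7 degrees), slower than 3 cm/s and 0.2 rad/s, touching nothing of the dock; the cast stands on its plate within 3 cm of the centre; the knob stays past its detent (more than 0.85 rad) (all of step 2 and value of joint knob above 0.85 rad); the arm keeps its last pose, push and grip.
It fails at once if the carrier is tipped by more than 0.35 rad (20 degrees) (angle between carrier's own z axis and vertical above 0.35 rad).
It fails at once if another loose thing on the bench is moved by more than 3 cm (distance of any of spare_cast, tub, small_jar, wax_stick, brush_cyan, marker_pen from where it was at the start of the episode above 0.03 m).
It also fails if it takes over 56 s, if anything falls off the work surface, if the arm or the gripper's body presses on something with over 40 N, if the wrist force passes 120 N, or if a joint passes its speed limit or range.

ROBOT

A 6-joint arm with a two-finger parallel gripper is mounted at the origin on a cart in front of the work surface, level with it; the furniture and walls round the work are solid. World frame = base frame: x ahead of the robot, y to its left, z up, the work surface at z = 0. Lengths are in m, angles in degrees, forces in N, time in s.
With the tool pointing down it reaches from about 0.35 to 0.875 m from the base axis. Payload 4.2 kg.
Tool frame: the origin (TCP) lies on the centre line of the jaws, within the pads' length; the fingertips stand 25 mm ahead of it and the grasp point (between the pads) lies 6 mm ahead of it (finger_overhang is the distance from the TCP to the fingertips, in m); z points along the fingers, y is the line along which they close (so a half turn about z gives the same grasp; the last joint's range is limited). The gripper opens to 87 mm and grips with 3 to 60 N. Pads are 19 mm wide; open, the fingers measure 117 mm over their backs; the gripper's body (75 mm by 190 mm) begins 51 mm behind the grasp point.
Start: joints at [85.978, 22.042, 0.453, 0, -68.411, -14.817], TCP at [0.202, 0.592, 0.213] pointing down, gripper open.
Joint ranges: [-179.83, 179.83], [-69.29, 118.12], [-61.27, 80.66], [-181.25, 117.63], [-171.15, -9.14], [-177.46, 177.46]. Speed limits (degrees/s): [159.86, 159.86, 180, 180, 180, 180].

INTERFACE

Orientations are given as a 3x3 rotation matrix whose columns are the frame's x, y, z axes.
In Python, from station import sense, capture, finish_job, spot_in, tip_of, finger_overhang gives the robot as it stands. The module is installed in compiled form; this text tells all that it offers.
- The arm moves only by the tool servo_tool, never from a script. Its arguments are lists of equal length, an entry for each row: "slide": the shift along the tool's x, y, z in m, a list of three; "spin": the turn about the tool's z in degrees; "grip": the closure, from 0 (fully open) to 1 (shut). A call has exactly 5 rows; each row is the pose to reach, as a shift and turn from the pose commanded when the call began, along the tool's axes at that moment; what a row does not reach only later rows make up. A row lasts 1/12 s, in which the tool goes at most 41.7 mm and 7.16 degrees, less where a joint would pass 70% of its speed; a pose out of reach is approached as far as the arm can. A call with a gripper value outside its range is refused whole. The fingers move at their own pace and stop on an object; the grip force is fixed at half the most. Time passes only in rows, so rows that repeat a pose let the fingers close, or fill a call up. It gives the time, the measured TCP pose, the force, the opening and the grip force at its end, in the units of the state.
- sense(): the state, without advancing time (a new reading comes with each control period).
- capture(name): name is "scene" or "top" or "wrist"; returns a dict with "pixels" (400x640x3 uint8, blue, green, red), "depth" (400x640 float32, m along the optical axis (not along the pixel's ray), 0 where there is no reading), "fx", "fy", "cx", "cy" (pixels), "R" (3x3) and "t" (3): a world point X has camera coordinates R X + t; the wrist camera has in their place "hand_eye" (4x4, takes a point from camera to tool coordinates, whose origin is the TCP and whose axes are the flange's). Camera axes: x right, y down, z forward; pixel columns grow to the right and rows downward; lengths in m; the calibration is good to about 2 mm. A picture is of the moment at which its call begins: read the wrist's pose just before it.
- finish_job(): hands the job in; it is judged then, once.
Trained networks look in the newest picture that a camera, given by its name, has taken for a name from the list of things; names that differ only in an ending like _2 or _b are one class to them, and where a whole thing is asked for, a point or a joint stands for the part that bears it (a point fixed in the world has none). Each returns a list of dicts, best first, with "conf" (0 to 1); they miss things now and then, are a little off and sometimes report something else, mostly with a low value. They report only what shows in the picture. A call takes as long as a camera call. They do not tell look-alikes from the thing itself.
- spot_in(thing, camera): "point" ([x, y, z] in m, in world coordinates, good to about 4 mm: the middle of the surface that is visible of it).
- tip_of(thing, camera): "point" ([x, y, z] in m, in world coordinates, good to about 4 mm: a listed point, or the origin of a listed thing).
The state is a dict: "time_s": time; "joints": joint angles; "joint_velocities": joint speeds; "effort": joint torques, N m; "tcp_pos": TCP position; "ee_rot": TCP orientation; "wrist_force": force on the tool from outside, world axes, zero at the start; "moment": the same for the moment, N m; "gripper_width": opening from 0.0 (shut) to 1.0 (fully open); "gripper_force": force on a finger pad.
Only numpy, scipy, OpenCV 4.12 (cv2) and the standard library are available. Lean on these libraries where they do the work, as an engineer would, in place of code of your own. Each camera call takes 0.05 s, during which the arm holds its last target. There are 200 camera calls.

## Working session

There is one attempt and no reset: what is moved stays moved. The work goes in short steps, Python scripts to look and compute and a tool call to move; the robot and the scene stay as the last step left them, time stands still between calls to the robot, and variables do not carry over. Pictures are saved under pics/ and viewed, at most 10 in all, crops included, and the job is handed in when it is done.

Besides the shell and the picture viewer there is one more tool, called as name(argument=value, ...) on one line, values as JSON. servo_tool: Moves the arm, as the interface text tells. Its arguments: {"type":"object","properties":{"slide":{"type":"array"},"spin":{"type":"array"},"grip":{"type":"array"}},"required":["slide","spin","grip"]}

```bash
mkdir -p pics; python3 - <<'E'
from station import *
import cv2,numpy as np
s=sense();print(s['time_s'],s['tcp_pos'],np.round(s['ee_rot'],3).tolist(),finger_overhang)
for c in("top","scene"):
    p=capture(c);cv2.imwrite(f"pics/{c}1.png",p['pixels'])
    for n in("knob_grip","carrier_grip","carrier","dock","cast"):
        for f in(tip_of,spot_in):
            print(c,n,f.__name__,[(np.round(d['point'],3).tolist(),round(d['conf'],2)) for d in f(n,c)][:4])
E
```

```text
0.0 [0.20157928 0.59092074 0.21141151] [[0.946, -0.323, -0.001], [-0.323, -0.946, -0.002], [0.0, 0.002, -1.0]] 0.025
top knob_grip call [([0.435, 0.245, 0.08], 0.69)]
top knob_grip call [([0.438, 0.252, 0.07], 0.55), ([0.47, 0.325, 0.021], 0.4)]
top carrier_grip call [([0.472, 0.33, 0.109], 0.86)]
top carrier_grip call [([0.466, 0.325, 0.021], 0.91)]
top carrier call [([0.479, 0.336, 0.014], 0.62)]
top carrier call [([0.472, 0.329, 0.019], 0.97)]
top dock call [([0.47, 0.335, -0.001], 0.87)]
top dock call [([0.436, 0.253, 0.011], 0.79)]
top cast call [([0.413, 0.099, 0.001], 0.67), ([0.475, 0.338, 0.019], 0.52)]
top cast call [([0.415, 0.094, 0.013], 0.95), ([0.446, 0.25, 0.068], 0.71), ([0.478, 0.348, 0.036], 0.69)]
scene knob_grip call [([0.44, 0.241, 0.079], 0.75)]
scene knob_grip call [([0.433, 0.24, 0.065], 0.62)]
scene carrier_grip call [([0.477, 0.334, 0.109], 0.7)]
scene carrier_grip call [([0.453, 0.328, 0.046], 0.62)]
scene carrier call [([0.474, 0.332, 0.012], 0.66)]
scene carrier call [([0.381, -0.028, 0.036], 0.66), ([0.452, 0.328, 0.047], 0.65)]
scene dock call [([0.478, 0.334, -0.001], 0.74)]
scene dock call [([0.428, 0.24, 0.011], 0.7)]
scene cast call [([0.48, 0.341, 0.018], 0.61), ([0.414, 0.102, -0.0], 0.56)]
scene cast call [([0.402, 0.089, 0.017], 0.75), ([0.47, 0.336, 0.031], 0.49)]
```

View pics/top1.png

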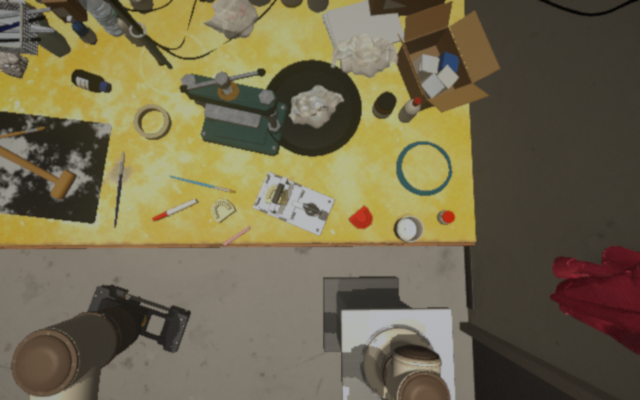

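View pics/scene1.png

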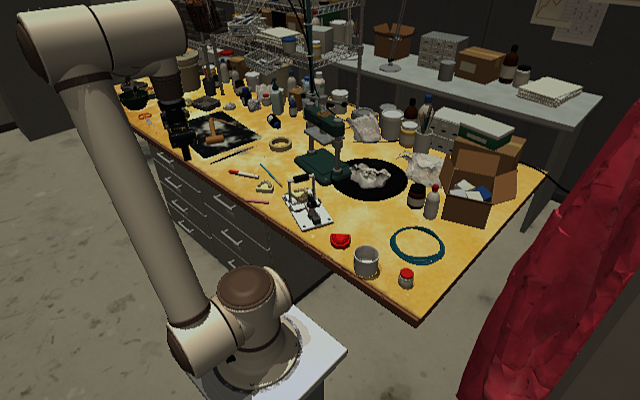

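The top view shows the dock around (295,203), with the carrier bail at (278,193) and the knob at (316,210). The red look-alike is at (361,217) and the press is further away, around (240,110). Next I move above the dock for a close wrist view.

servo_tool(slide=[[0.033,0.022,-0.01],[0.066,0.045,-0.02],[0.099,0.068,-0.03],[0.132,0.09,-0.04],[0.165,0.113,-0.05]], spin=[0,0,0,0,0], grip=[0,0,0,0,0])

```text
time_s: 1.52
tcp_pos: [0.3222, 0.4298, 0.2632]
ee_rot: [[0.947, -0.322, 0.0], [-0.322, -0.947, 0.0], [0.0, -0.0, -1.0]]
wrist_force: [1.6, -0.1, -0.9]
gripper_width: 1.003
gripper_force: 0.0
```

servo_tool(slide=[[0.033,0.022,0],[0.066,0.045,0],[0.099,0.068,0],[0.132,0.09,0],[0.165,0.113,0]], spin=[0,0,0,0,0], grip=[0,0,0,0,0])

```text
time_s: 1.93
tcp_pos: [0.4419, 0.2694, 0.263]
ee_rot: [[0.947, -0.322, 0.001], [-0.322, -0.947, 0.001], [0.0, -0.001, -1.0]]
wrist_force: [0.7, -0.2, -0.4]
gripper_width: 0.998
gripper_force: 0.0
```

servo_tool(slide=[[0,0,0],[0,0,0],[0,0,0],[0,0,0],[0,0,0]], spin=[7,14,21,28,35], grip=[0,0,0,0,0])

```text
time_s: 2.35
tcp_pos: [0.4412, 0.2708, 0.2627]
ee_rot: [[0.585, -0.811, 0.0], [-0.811, -0.585, 0.0], [-0.0, -0.0, -1.0]]
wrist_force: [0.1, -0.3, 0.5]
gripper_width: 1.002
gripper_force: 0.0
```

servo_tool(slide=[[0,0,0],[0,0,0],[0,0,0],[0,0,0],[0,0,0]], spin=[7,14,21,28,35], grip=[0.2,0.2,0.2,0.2,0.2])

```text
time_s: 2.77
tcp_pos: [0.4411, 0.271, 0.2626]
ee_rot: [[0.014, -1.0, 0.0], [-1.0, -0.014, 0.0], [-0.0, -0.0, -1.0]]
wrist_force: [0.6, -0.8, -0.2]
gripper_width: 0.809
gripper_force: 0.0
```

servo_tool(slide=[[0,0,0],[0,0,0],[0,0,0],[0,0,0],[0,0,0]], spin=[7,14,21,24,24], grip=[0.3,0.3,0.3,0.3,0.3])

```text
time_s: 3.18
tcp_pos: [0.4411, 0.271, 0.2627]
ee_rot: [[-0.389, -0.921, 0.0], [-0.921, 0.389, 0.0], [-0.0, -0.0, -1.0]]
wrist_force: [1.1, 0.1, 0.7]
gripper_width: 0.706
gripper_force: 0.0
```

```bash
python3 - <<'E'
from station import *
import cv2,numpy as np
s=sense();print(s['time_s'],s['tcp_pos'],np.round(s['ee_rot'],3).tolist(),s['joints'],s['gripper_width'])
p=capture("wrist");cv2.imwrite("pics/w1.png",p['pixels'])
T=np.eye(4);T[:3,:3]=s['ee_rot'];T[:3,3]=s['tcp_pos'];T=T@p['hand_eye']
np.savez('w1.npz',depth=p['depth'],T=T,k=[p['fx'],p['fy'],p['cx'],p['cy']],img=p['pixels'])
for n in("knob_grip","carrier_grip","carrier","dock","cast"):
    print(n,[(np.round(d['point'],3).tolist(),round(d['conf'],2)) for d in tip_of(n,"wrist")][:4])
v,u=np.mgrid[:400,:640];z=p['depth']
P=np.stack([(u-p['cx'])/p['fx']*z,(v-p['cy'])/p['fy']*z,z],-1)[z>0]@T[:3,:3].T+T[:3,3]
for nm,c,lo,hi,r in(("wing",(.437,.243),.084,.1,.04),("block",(.475,.334),.112,.13,.06)):
    m=(P[:,2]>lo)&(P[:,2]<hi)&(np.hypot(P[:,0]-c[0],P[:,1]-c[1])<r)
    Q=P[m]
    if len(Q)>20:
        print(nm,len(Q),Q.mean(0),cv2.minAreaRect(Q[:,:2].astype(np.float32)*1000))
E
```

```text
3.1833 [0.44113016 0.27103607 0.26266232] [[-0.389, -0.921, 0.0], [-0.921, 0.389, 0.0], [-0.0, -0.0, -1.0]] [ 4.95446590e+01  9.57590407e+00 -9.59353119e+00 -3.73273553e-04
 -7.08162259e+01 -7.24299619e+01] 0.7063562364002121
knob_grip [([0.439, 0.247, 0.078], 0.87)]
carrier_grip [([0.47, 0.333, 0.112], 0.8)]
carrier [([0.477, 0.328, 0.012], 0.87), ([0.481, 0.344, 0.024], 0.59)]
dock []
cast [([0.408, 0.1, 0.002], 0.91), ([0.478, 0.346, 0.022], 0.75)]
wing 389 [0.43561422 0.24599232 0.09179258] ((435.86517333984375, 246.0818634033203), (44.79140090942383, 12.685436248779297), 67.1216049194336)
block 700 [0.47184277 0.33168029 0.11761553] ((473.1144104003906, 332.81927490234375), (14.848404884338379, 94.4351806640625), 67.09037780761719)
```

View pics/w1.png

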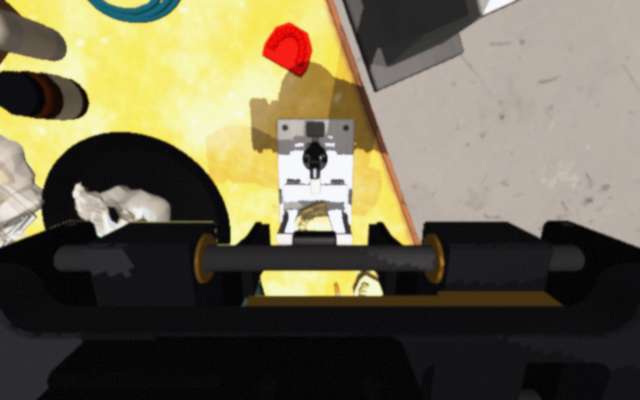

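The wrist image shows the knob wing at (315,160), tab toward the carrier, and the bail block at (315,238). Depth gives a dock yaw of about -22.9°, and the jaws are already square to the wing. Next I go down onto the knob.

servo_tool(slide=[[0.025,-0.006,0],[0.025,-0.006,0.035],[0.025,-0.006,0.07],[0.025,-0.006,0.1],[0.025,-0.006,0.1]], spin=[0,0,0,0,0], grip=[0.4,0.4,0.4,0.4,0.4])

```text
time_s: 3.9
tcp_pos: [0.4335, 0.2427, 0.1569]
ee_rot: [[-0.389, -0.921, -0.01], [-0.921, 0.389, -0.008], [0.011, 0.006, -1.0]]
wrist_force: [-0.1, -0.1, -0.3]
gripper_width: 0.605
gripper_force: 0.0
```

```bash
python3 - <<'E'
from station import *
import cv2,numpy as np
s=sense();print(s['tcp_pos'])
p=capture("wrist");cv2.imwrite("pics/w2.png",p['pixels'])
T=np.eye(4);T[:3,:3]=s['ee_rot'];T[:3,3]=s['tcp_pos'];T=T@p['hand_eye']
for n in("knob_grip","carrier_grip"):
    print(n,[(np.round(d['point'],3).tolist(),round(d['conf'],2)) for d in tip_of(n,"wrist")][:4])
v,u=np.mgrid[:400,:640];z=p['depth']
P=np.stack([(u-p['cx'])/p['fx']*z,(v-p['cy'])/p['fy']*z,z],-1)[z>0]@T[:3,:3].T+T[:3,3]
m=(P[:,2]>.085)&(P[:,2]<.095)&(np.hypot(P[:,0]-.437,P[:,1]-.245)<.035)
Q=P[m];print(len(Q));
if len(Q)>5:
    r=cv2.minAreaRect(Q[:,:2].astype(np.float32)*1000);print(r)
    print((np.r_[np.array(r[0])/1000,.09]-s['tcp_pos'])@np.array(s['ee_rot']))
E
```

```text
[0.43345421 0.24270428 0.15691342]
knob_grip [([0.44, 0.25, 0.078], 0.61)]
carrier_grip []
685
((435.73236083984375, 246.64486694335938), (45.845272064208984, 11.997356414794922), 67.05519104003906)
[-0.00525032 -0.00097397  0.06685514]
```

View pics/w2.png

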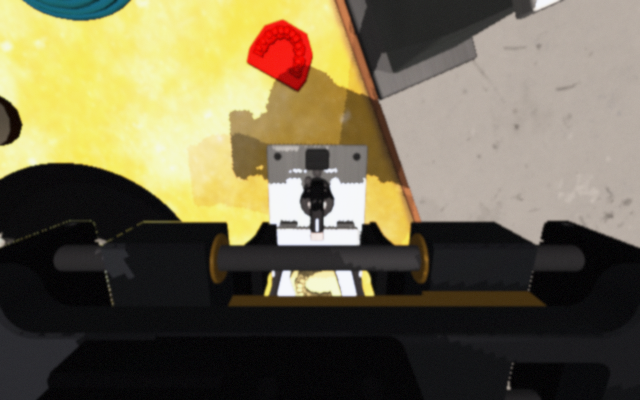

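The wing is at (317,195), centred between the jaws. I descend with a 4 mm correction and grip.

servo_tool(slide=[[-0.004,-0.001,0.02],[-0.004,-0.001,0.045],[-0.004,-0.001,0.067],[-0.004,-0.001,0.067],[-0.004,-0.001,0.067]], spin=[0,0,0,0,0], grip=[0.4,0.4,0.4,0.4,0.4])

```text
time_s: 4.47
tcp_pos: [0.4404, 0.2497, 0.097]
ee_rot: [[-0.387, -0.922, 0.002], [-0.922, 0.387, 0.001], [-0.001, -0.001, -1.0]]
wrist_force: [-0.4, 0.5, 1.1]
gripper_width: 0.601
gripper_force: 0.0
```

servo_tool(slide=[[0,0,0],[0,0,0],[0,0,0],[0,0,0],[0,0,0]], spin=[0,0,0,0,0], grip=[1,1,1,1,1])

```text
time_s: 4.88
tcp_pos: [0.4397, 0.2493, 0.0963]
ee_rot: [[-0.388, -0.922, 0.001], [-0.922, 0.388, 0.001], [-0.001, -0.001, -1.0]]
wrist_force: [0.4, -0.3, -0.3]
gripper_width: 0.304
gripper_force: 0.0
```

servo_tool(slide=[[0,0,0],[0,0,0],[0,0,0],[0,0,0],[0,0,0]], spin=[0,0,0,0,0], grip=[1,1,1,1,1])

```text
time_s: 5.3
tcp_pos: [0.4394, 0.249, 0.0955]
ee_rot: [[-0.388, -0.922, -0.0], [-0.922, 0.388, -0.0], [0.0, 0.0, -1.0]]
wrist_force: [-0.9, 0.6, 0.7]
gripper_width: 0.012
gripper_force: 0.0
```

The gripper closed on nothing, so I check before doing more.

```bash
python3 - <<'E'
from station import *
import cv2,numpy as np
s=sense();print(s['tcp_pos'],s['gripper_width'],s['gripper_force'])
p=capture("wrist");q=capture("scene")
cv2.imwrite("pics/c3.png",np.vstack([cv2.resize(p['pixels'][120:300,200:440],(800,600))[:300],cv2.resize(q['pixels'][150:250,235:385],(450,300),interpolation=cv2.INTER_CUBIC)[:, :].copy() if 0 else cv2.resize(q['pixels'][165:245,210:423],(800,300),interpolation=cv2.INTER_CUBIC)]))
T=np.eye(4);T[:3,:3]=s['ee_rot'];T[:3,3]=s['tcp_pos'];T=T@p['hand_eye']
print(np.round(p['hand_eye'],4).tolist())
for c in("wrist","scene"): print([(np.round(d['point'],3).tolist(),round(d['conf'],2)) for d in tip_of("knob_grip",c)])
v,u=np.mgrid[:400,:640];z=p['depth']
P=np.stack([(u-p['cx'])/p['fx']*z,(v-p['cy'])/p['fy']*z,z],-1)[z>0]@T[:3,:3].T+T[:3,3]
m=(P[:,2]>.05)&(P[:,2]<.1)&(np.hypot(P[:,0]-.437,P[:,1]-.245)<.04)
Q=P[m];print(len(Q),Q.min(0),Q.max(0))
E
```

```text
[0.43943155 0.24897931 0.09550014] 0.011605815082036454 0.0
[[-0.0001, -0.9673, -0.2537, 0.0683], [1.0, -0.0003, 0.0009, 0.0008], [-0.0009, -0.2537, 0.9673, -0.1726], [0.0, 0.0, 0.0, 1.0]]
[([0.44, 0.247, 0.08], 0.72)]
[([0.437, 0.243, 0.078], 0.7), ([0.438, 0.502, 0.005], 0.7)]
1381 [0.41861627 0.22422903 0.06112909] [0.45323041 0.25947185 0.09441562]
```

View pics/c3.png

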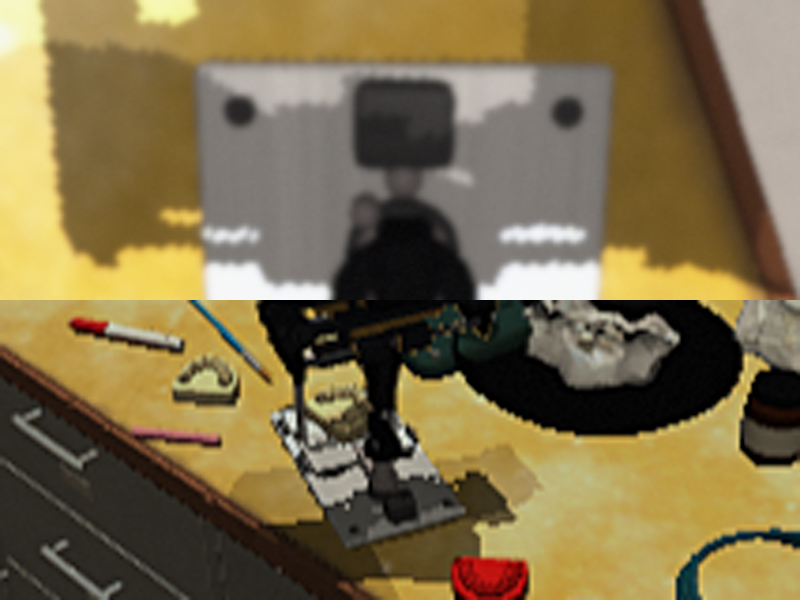

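```bash
python3 - <<'E'
from station import *
import cv2,numpy as np
s=sense();p=capture("wrist")
g=cv2.convertScaleAbs(p['pixels'][140:290,230:410],alpha=1,beta=0);g=(255*(g/255.)**.5).astype(np.uint8)
cv2.imwrite("pics/c4.png",cv2.resize(g,(720,600),interpolation=cv2.INTER_CUBIC))
T=np.eye(4);T[:3,:3]=s['ee_rot'];T[:3,3]=s['tcp_pos'];T=T@p['hand_eye']
for v in range(160,270,6):
    o=[]
    for u in (306,320,334):
        z=p['depth'][v,u];X=T[:3,:3]@[(u-p['cx'])/p['fx']*z,(v-p['cy'])/p['fy']*z,z]+T[:3,3]
        o+=np.round((X-s['tcp_pos'])@np.array(s['ee_rot'])*1000).astype(int).tolist()+['|']
    print(v,*o)
E
```

```text
160 39 -10 62 | 39 2 61 | 39 14 62 |
166 34 -10 62 | 34 2 61 | 34 14 63 |
172 25 -11 84 | 29 2 62 | 25 15 83 |
178 20 -11 83 | 24 2 62 | 20 15 82 |
184 18 -10 62 | 26 2 26 | 14 16 84 |
190 10 -11 75 | 26 2 7 | 10 15 75 |
196 16 -9 30 | 23 2 3 | 16 13 29 |
202 12 -9 28 | 19 2 4 | 12 13 28 |
208 7 -9 28 | 14 2 4 | 7 13 29 |
214 2 -9 29 | 10 2 4 | 2 13 28 |
220 -3 -9 29 | 6 2 4 | -3 13 28 |
226 11 -6 -21 | 9 2 -17 | 37 6 -89 |
232 11 -6 -30 | 9 2 -26 | 35 6 -90 |
238 33 -3 -89 | 9 2 -34 | 36 5 -97 |
244 32 -3 -93 | 32 1 -93 | 35 5 -98 |
250 32 -3 -96 | 32 1 -96 | 34 5 -100 |
256 30 -3 -97 | 30 1 -97 | 32 5 -100 |
262 29 -3 -98 | 29 1 -98 | 30 5 -101 |
268 26 -3 -97 | 27 1 -98 | 28 5 -101 |
```

View pics/c4.png

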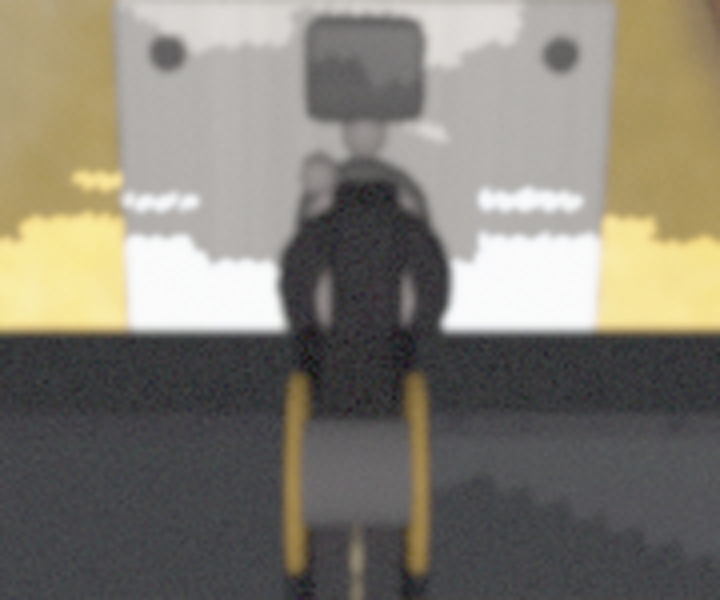

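The wing top is in view at tool z≈+4 mm, but the finger surfaces seem to end above it, higher than the stated overhang would put them. I open the jaws and measure where the tips really are.

servo_tool(slide=[[0,0,0],[0,0,0],[0,0,0],[0,0,0],[0,0,0]], spin=[0,0,0,0,0], grip=[0.5,0.5,0.5,0.5,0.5])

```text
time_s: 5.97
tcp_pos: [0.4394, 0.249, 0.0956]
ee_rot: [[-0.388, -0.922, -0.0], [-0.922, 0.388, -0.0], [0.0, -0.0, -1.0]]
wrist_force: [-0.0, 0.3, -0.2]
gripper_width: 0.295
gripper_force: 0.0
```

```bash
python3 - <<'E'
from station import *
import cv2,numpy as np
s=sense();print(s['gripper_width'],s['tcp_pos'])
p=capture("wrist");q=capture("scene")
T=np.eye(4);T[:3,:3]=s['ee_rot'];T[:3,3]=s['tcp_pos']
def cloud(p,M):
    v,u=np.mgrid[:400,:640];z=p['depth'];m=z>0
    P=np.stack([(u-p['cx'])/p['fx']*z,(v-p['cy'])/p['fy']*z,z],-1)[m]@M[:3,:3].T+M[:3,3]
    return (P-T[:3,3])@T[:3,:3]*1000,u[m],v[m]
S=np.eye(4);S[:3,:3]=q['R'];S[:3,3]=q['t']
print(p['fx'],p['cx'],p['cy'])
for nm,(P,u,v) in(("wrist",cloud(p,T@p['hand_eye'])),("scene",cloud(q,np.linalg.inv(S)))):
    m=(np.abs(P[:,0])<60)&(np.abs(P[:,1])<70)&(P[:,2]>-90)&(P[:,2]<60)
    Q=P[m];print(nm,len(Q))
    for lo in range(-90,60,10):
        k=Q[(Q[:,2]>=lo)&(Q[:,2]<lo+10)]
        if len(k):print(lo,len(k),'x',np.round(np.percentile(k[:,0],[2,98])),'y',np.histogram(k[:,1],bins=np.arange(-70,71,10))[0])
cv2.imwrite("pics/c5.png",cv2.resize(q['pixels'][160:240,260:366],(795,600),interpolation=cv2.INTER_CUBIC))
E
```

```text
0.29451963440100787 [0.43942322 0.24898612 0.09555174]
276.27205511989496 318.71480312040507 196.862850493444
wrist 5040
-90 1257 x [ 9. 37.] y [  0   0  78 179 174 208   0   0 184 161 162 111   0   0]
-80 251 x [ 1. 13.] y [  0   0   0   0   0 124   0   0 125   2   0   0   0   0]
-70 297 x [-7.  8.] y [  0   0   0   0   0 152   0   0 145   0   0   0   0   0]
-60 484 x [-9.  3.] y [  0   0   0   0   0 240   0   0 244   0   0   0   0   0]
-50 112 x [-9. 11.] y [ 0  0  0  0 21 33  0  0 28 30  0  0  0  0]
-40 323 x [ 5. 11.] y [  0   0   0   0  24 139   0   0 111  49   0   0   0   0]
-30 238 x [ 3. 11.] y [  0   0   0   0  11 107   0   0  93  27   0   0   0   0]
-20 213 x [-2. 11.] y [ 0  0  0  0 10 99  0  0 78 26  0  0  0  0]
-10 5 x [-2.  9.] y [0 0 0 0 0 2 0 0 3 0 0 0 0 0]
0 1021 x [-10.  26.] y [  0   0   0   0   0   0 323 698   0   0   0   0   0   0]
10 53 x [24. 26.] y [ 0  0  0  0  0  0 18 35  0  0  0  0  0  0]
20 695 x [-9. 26.] y [  0   0   0   0   0 109 247  23 316   0   0   0   0   0]
30 75 x [-2. 19.] y [ 0  0  0  0  0 27 15  0 33  0  0  0  0  0]
50 16 x [33. 50.] y [0 0 0 0
[... 218 characters left out ...]
 y [ 0  0  0  0  6 15  0  0  2  8  1  0  0  0]
-50 25 x [-3. 16.] y [ 0  0  0  0  2 11  0  0  3  9  0  0  0  0]
-40 24 x [-3. 16.] y [ 0  0  0  0  4 10  0  0  3  7  0  0  0  0]
-30 25 x [-5. 15.] y [ 0  0  0  0  2 12  0  0  2  9  0  0  0  0]
-20 19 x [-3. 14.] y [0 0 0 0 2 6 0 0 3 8 0 0 0 0]
-10 7 x [-2. 14.] y [0 0 0 0 1 3 0 0 2 1 0 0 0 0]
0 33 x [-11.  30.] y [ 0  0  0  0  0  0  8 23  2  0  0  0  0  0]
10 18 x [-8. 30.] y [ 0  0  0  0  0  0  2 16  0  0  0  0  0  0]
20 21 x [-10.  29.] y [ 0  0  0  0  0  1  3 11  6  0  0  0  0  0]
30 28 x [-5. 26.] y [ 0  0  0  0  0  0  3  7 16  2  0  0  0  0]
40 2 x [13. 15.] y [0 0 0 0 0 0 0 1 1 0 0 0 0 0]
50 14 x [ 9. 16.] y [0 0 0 0 0 0 3 8 3 0 0 0 0 0]
```

View pics/c5.png

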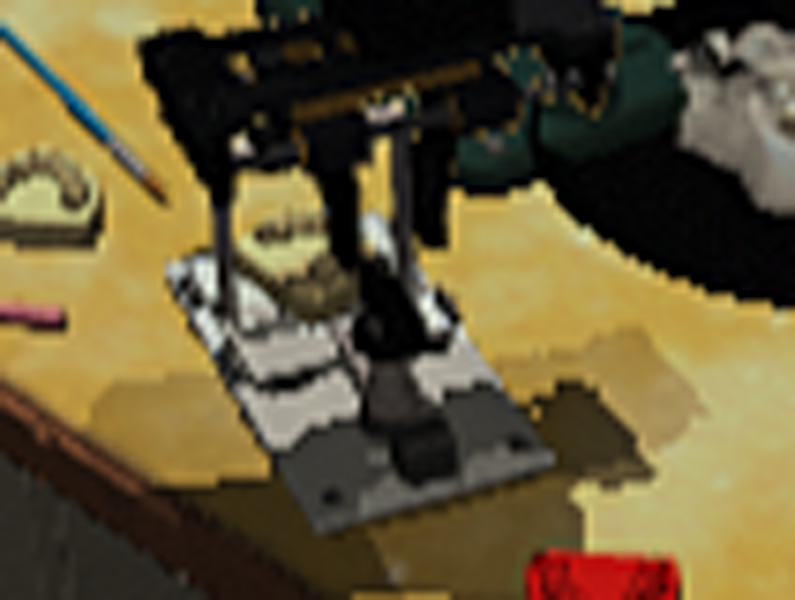

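Both cameras agree that the fingertips end at tool z≈-8 mm, not +25 mm. They are about 10 mm above the wing, so the nominal overhang is about 33 mm too long. I use the measured tip from here: centre on the wing and go 36 mm lower.

servo_tool(slide=[[0.003,0.002,0],[0.003,0.002,0],[0.003,0.002,0],[0.003,0.002,0],[0.003,0.002,0]], spin=[0,0,0,0,0], grip=[0.4,0.4,0.4,0.4,0.4])

```text
time_s: 6.48
tcp_pos: [0.4365, 0.2471, 0.0956]
ee_rot: [[-0.388, -0.922, 0.0], [-0.922, 0.388, 0.0], [-0.0, -0.0, -1.0]]
wrist_force: [0.4, 0.2, 0.0]
gripper_width: 0.594
gripper_force: 0.0
```

servo_tool(slide=[[0,0,0.008],[0,0,0.016],[0,0,0.026],[0,0,0.036],[0,0,0.036]], spin=[0,0,0,0,0], grip=[0.4,0.4,0.4,0.4,0.4])

```text
time_s: 6.9
tcp_pos: [0.4349, 0.2456, 0.0569]
ee_rot: [[-0.389, -0.921, -0.004], [-0.921, 0.389, -0.004], [0.005, 0.002, -1.0]]
wrist_force: [-1.2, -0.6, 0.1]
gripper_width: 0.6
gripper_force: 0.0
```

servo_tool(slide=[[0,0,0],[0,0,0],[0,0,0],[0,0,0],[0,0,0]], spin=[0,0,0,0,0], grip=[1,1,1,1,1])

```text
time_s: 7.32
tcp_pos: [0.4366, 0.2472, 0.06]
ee_rot: [[-0.388, -0.922, 0.001], [-0.922, 0.388, 0.001], [-0.001, -0.0, -1.0]]
wrist_force: [-0.3, -0.6, 0.5]
gripper_width: 0.308
gripper_force: 0.0
```

servo_tool(slide=[[0,0,0],[0,0,0],[0,0,0],[0,0,0],[0,0,0]], spin=[0,0,0,0,0], grip=[1,1,1,1,1])

```text
time_s: 7.73
tcp_pos: [0.4369, 0.247, 0.0598]
ee_rot: [[-0.388, -0.922, 0.001], [-0.922, 0.388, 0.0], [-0.001, -0.001, -1.0]]
wrist_force: [1.3, -2.3, 1.6]
gripper_width: 0.172
gripper_force: 30.0
```

Gripped at 15 mm opening and 30 N. Next I turn the knob clockwise to about 62°.

servo_tool(slide=[[0,0,0],[0,0,0],[0,0,0],[0,0,0],[0,0,0]], spin=[6,12,18,24,30], grip=[1,1,1,1,1])

```text
time_s: 8.15
tcp_pos: [0.4375, 0.2471, 0.0599]
ee_rot: [[-0.799, -0.602, 0.002], [-0.602, 0.799, 0.0], [-0.002, -0.001, -1.0]]
wrist_force: [5.2, -3.1, -0.2]
gripper_width: 0.177
gripper_force: 30.7
```

servo_tool(slide=[[0,0,0],[0,0,0],[0,0,0],[0,0,0],[0,0,0]], spin=[6,12,18,24,30], grip=[1,1,1,1,1])

```text
time_s: 8.57
tcp_pos: [0.4378, 0.2466, 0.0599]
ee_rot: [[-0.993, -0.12, 0.002], [-0.12, 0.993, -0.001], [-0.002, -0.001, -1.0]]
wrist_force: [6.3, -5.4, -0.2]
gripper_width: 0.168
gripper_force: 30.0
```

servo_tool(slide=[[0,0,0],[0,0,0],[0,0,0],[0,0,0],[0,0,0]], spin=[3,3,3,3,3], grip=[1,1,1,1,1])

```text
time_s: 8.98
tcp_pos: [0.4378, 0.2465, 0.0599]
ee_rot: [[-0.997, -0.073, 0.002], [-0.073, 0.997, -0.0], [-0.002, -0.001, -1.0]]
wrist_force: [6.1, -4.8, 0.8]
gripper_width: 0.169
gripper_force: 30.0
```

servo_tool(slide=[[0,0,0],[0,0,0],[0,0,0],[0,0,0],[0,0,0]], spin=[0,0,0,0,0], grip=[0.5,0.5,0.5,0.5,0.5])

```text
time_s: 9.4
tcp_pos: [0.4361, 0.2471, 0.0594]
ee_rot: [[-0.997, -0.073, -0.0], [-0.073, 0.997, 0.0], [0.0, 0.0, -1.0]]
wrist_force: [-0.3, -0.7, -0.2]
gripper_width: 0.447
gripper_force: 0.0
```

servo_tool(slide=[[0,0,0],[0,0,-0.03],[0,0,-0.06],[0,0,-0.1],[0,0,-0.12]], spin=[0,0,0,0,0], grip=[0.5,0.5,0.5,0.5,0.5])

```text
time_s: 9.82
tcp_pos: [0.4378, 0.2482, 0.1839]
ee_rot: [[-0.997, -0.074, 0.005], [-0.074, 0.997, 0.004], [-0.005, 0.003, -1.0]]
wrist_force: [0.7, 0.5, -0.1]
gripper_width: 0.502
gripper_force: 0.0
```

```bash
cat > m.py <<'E'
from station import *
import cv2,numpy as np
s=sense();R=np.array(s['ee_rot']);print(s['tcp_pos'],s['gripper_width'],s['joints'].round(1))
p=capture("wrist")
T=np.eye(4);T[:3,:3]=R;T[:3,3]=s['tcp_pos'];T=T@p['hand_eye']
v,u=np.mgrid[:400,:640];z=p['depth']
P=np.stack([(u-p['cx'])/p['fx']*z,(v-p['cy'])/p['fy']*z,z],-1)[z>0]@T[:3,:3].T+T[:3,3]
for nm,c,lo,hi,r in(("wing",(.437,.246),.085,.098,.035),("bail",(.4735,.333),.108,.128,.06)):
    Q=P[(P[:,2]>lo)&(P[:,2]<hi)&(np.hypot(P[:,0]-c[0],P[:,1]-c[1])<r)]
    if len(Q)>9:
        b=cv2.minAreaRect(Q[:,:2].astype(np.float32)*1000)
        print(nm,len(Q),np.median(Q[:,2]),b,(np.r_[np.array(b[0])/1000,.109]-s['tcp_pos'])@R)
for n in("knob_grip","carrier_grip","carrier"):
    print(n,[(np.round(d['point'],3).tolist(),round(d['conf'],2)) for d in tip_of(n,"wrist")][:4])
E
python3 m.py
```

```text
[0.43779801 0.24817623 0.18389455] 0.5022628926164765 [ 4.810e+01  1.140e+01 -1.910e+01  1.000e-01 -5.910e+01 -1.339e+02]
wing 576 0.09193319843043524 ((434.9112243652344, 246.91302490234375), (45.06523132324219, 12.982767105102539), 8.397055625915527) [ 0.00336517 -0.00128836  0.07487415]
bail 385 0.11212466986744393 ((452.6221618652344, 341.9581604003906), (15.011415481567383, 53.14594268798828), 64.77665710449219) [-0.02130415  0.09219156  0.07530504]
knob_grip [([0.443, 0.249, 0.079], 0.79)]
carrier_grip [([0.473, 0.333, 0.11], 0.73)]
carrier [([0.476, 0.329, 0.01], 0.61), ([0.481, 0.346, 0.021], 0.39)]
```

The wing now lies at 8.4°, so the knob has turned 58.7° (1.02 rad) and is past its detent. Next I go to the bail.

servo_tool(slide=[[-0.01,0.02,0],[-0.02,0.04,0],[-0.031,0.061,0],[-0.042,0.082,0],[-0.042,0.082,0]], spin=[6,12,18,24,27], grip=[0.5,0.5,0.5,0.5,0.5])

```text
time_s: 10.43
tcp_pos: [0.4731, 0.3345, 0.1768]
ee_rot: [[-0.92, 0.391, -0.001], [0.391, 0.92, -0.002], [0.001, -0.002, -1.0]]
wrist_force: [0.5, -0.1, -0.1]
gripper_width: 0.499
gripper_force: 0.0
```

servo_tool(slide=[[0,0,0],[0,0,0],[0,0,0],[0,0,0],[0,0,0]], spin=[0,0,0,0,0], grip=[0.5,0.5,0.5,0.5,0.5])

```text
time_s: 10.85
tcp_pos: [0.4721, 0.3313, 0.1795]
ee_rot: [[-0.922, 0.388, -0.0], [0.388, 0.922, -0.0], [0.0, -0.0, -1.0]]
wrist_force: [-0.0, 0.3, 0.8]
gripper_width: 0.5
gripper_force: 0.0
```

```bash
python3 m.py; python3 - <<'E'
from station import *
import cv2
cv2.imwrite("pics/w6.png",capture("wrist")['pixels'])
E
```

```text
[0.47213857 0.33125017 0.17953852] 0.49989530229306073 [  51.1   18.8   -9.3   -0.   -61.8 -164. ]
wing 666 0.09183355862344322 ((435.2571105957031, 247.92857360839844), (45.80155563354492, 12.900300979614258), 8.79017162322998) [ 0.00165162 -0.09108645  0.07056164]
bail 1604 0.12014563081868805 ((468.54571533203125, 336.5784606933594), (15.763571739196777, 86.667236328125), 67.02706909179688) [0.00536905 0.00353445 0.07053838]
knob_grip [([0.442, 0.252, 0.079], 0.58)]
carrier_grip [([0.473, 0.336, 0.11], 0.75)]
carrier [([0.475, 0.327, 0.012], 0.6)]
```

View pics/w6.png

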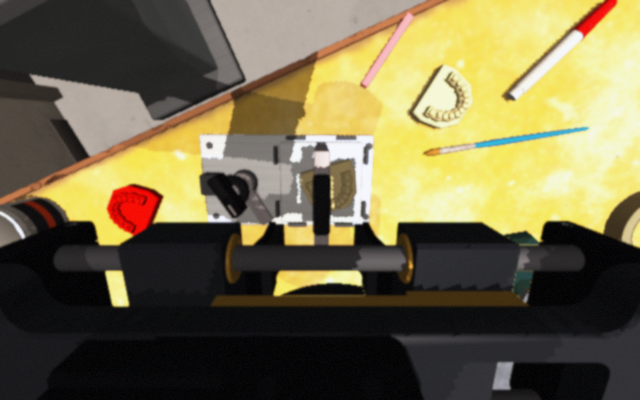

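The tab has swung clear of the plate (around (265,215); the plate starts at about column 275). The bail at (322,195) sits between the jaws. I shift 3 mm, descend 97 mm and grip.

servo_tool(slide=[[0,0.003,0.01],[0,0.003,0.03],[0,0.003,0.055],[0,0.003,0.08],[0,0.003,0.097]], spin=[0,0,0,0,0], grip=[0.5,0.5,0.5,0.5,0.5])

```text
time_s: 11.52
tcp_pos: [0.4725, 0.3337, 0.0796]
ee_rot: [[-0.921, 0.389, -0.003], [0.389, 0.921, -0.002], [0.002, -0.003, -1.0]]
wrist_force: [-0.0, 0.9, -0.6]
gripper_width: 0.498
gripper_force: 0.0
```

servo_tool(slide=[[0,0,0],[0,0,0],[0,0,0],[0,0,0],[0,0,0]], spin=[0,0,0,0,0], grip=[0.6,0.7,1,1,1])

```text
time_s: 11.93
tcp_pos: [0.474, 0.335, 0.084]
ee_rot: [[-0.922, 0.388, 0.001], [0.388, 0.922, 0.001], [-0.001, 0.002, -1.0]]
wrist_force: [-0.3, -4.0, 3.5]
gripper_width: 0.202
gripper_force: 1.8
```

servo_tool(slide=[[0,0,0],[0,0,0],[0,0,0],[0,0,0],[0,0,0]], spin=[0,0,0,0,0], grip=[1,1,1,1,1])

```text
time_s: 12.35
tcp_pos: [0.4735, 0.3342, 0.0836]
ee_rot: [[-0.922, 0.388, 0.0], [0.388, 0.922, -0.0], [-0.0, -0.0, -1.0]]
wrist_force: [-2.2, -2.9, 6.1]
gripper_width: 0.179
gripper_force: 30.0
```

Gripped. I lift gently, about 0.165 m.

servo_tool(slide=[[0,0,-0.002],[0,0,-0.005],[0,0,-0.009],[0,0,-0.014],[0,0,-0.02]], spin=[0,0,0,0,0], grip=[1,1,1,1,1])

```text
time_s: 12.77
tcp_pos: [0.4732, 0.3345, 0.1023]
ee_rot: [[-0.922, 0.388, -0.001], [0.388, 0.922, -0.001], [0.001, -0.001, -1.0]]
wrist_force: [0.1, -0.6, -4.4]
gripper_width: 0.178
gripper_force: 30.0
```

servo_tool(slide=[[0,0,-0.006],[0,0,-0.013],[0,0,-0.02],[0,0,-0.027],[0,0,-0.034]], spin=[0,0,0,0,0], grip=[1,1,1,1,1])

```text
time_s: 13.18
tcp_pos: [0.4736, 0.3347, 0.1375]
ee_rot: [[-0.922, 0.388, 0.0], [0.388, 0.922, 0.0], [-0.0, 0.0, -1.0]]
wrist_force: [-0.6, 0.1, -4.4]
gripper_width: 0.181
gripper_force: 30.0
```

servo_tool(slide=[[0,0,-0.008],[0,0,-0.016],[0,0,-0.024],[0,0,-0.032],[0,0,-0.04]], spin=[0,0,0,0,0], grip=[1,1,1,1,1])

```text
time_s: 13.6
tcp_pos: [0.4735, 0.3346, 0.1774]
ee_rot: [[-0.922, 0.388, 0.0], [0.388, 0.922, 0.0], [-0.0, 0.0, -1.0]]
wrist_force: [0.5, 0.1, -4.2]
gripper_width: 0.181
gripper_force: 30.0
```

servo_tool(slide=[[0,0,-0.008],[0,0,-0.016],[0,0,-0.024],[0,0,-0.032],[0,0,-0.04]], spin=[0,0,0,0,0], grip=[1,1,1,1,1])

```text
time_s: 14.02
tcp_pos: [0.4735, 0.3346, 0.2173]
ee_rot: [[-0.922, 0.388, -0.0], [0.388, 0.922, 0.0], [0.0, -0.0, -1.0]]
wrist_force: [0.0, -0.3, -4.4]
gripper_width: 0.182
gripper_force: 30.0
```

servo_tool(slide=[[0,0,-0.008],[0,0,-0.015],[0,0,-0.021],[0,0,-0.026],[0,0,-0.03]], spin=[0,0,0,0,0], grip=[1,1,1,1,1])

```text
time_s: 14.43
tcp_pos: [0.4736, 0.3346, 0.2471]
ee_rot: [[-0.922, 0.388, 0.0], [0.388, 0.922, 0.0], [-0.0, 0.0, -1.0]]
wrist_force: [-0.1, 0.2, -4.1]
gripper_width: 0.181
gripper_force: 30.0
```

servo_tool(slide=[[0,0,-0.002],[0,0,-0.003],[0,0,-0.003],[0,0,-0.003],[0,0,-0.003]], spin=[0,0,0,0,0], grip=[1,1,1,1,1])

```text
time_s: 14.85
tcp_pos: [0.4734, 0.3345, 0.2491]
ee_rot: [[-0.922, 0.388, -0.001], [0.388, 0.922, -0.001], [0.0, -0.001, -1.0]]
wrist_force: [-0.5, 0.1, -4.5]
gripper_width: 0.182
gripper_force: 30.0
```

servo_tool(slide=[[0,0,0],[0,0,0],[0,0,0],[0,0,0],[0,0,0]], spin=[0,0,0,0,0], grip=[1,1,1,1,1])

```text
time_s: 15.27
tcp_pos: [0.4735, 0.3346, 0.2495]
ee_rot: [[-0.922, 0.388, -0.0], [0.388, 0.922, -0.0], [0.0, -0.0, -1.0]]
wrist_force: [0.1, -0.3, -4.5]
gripper_width: 0.184
gripper_force: 30.0
```

```bash
python3 - <<'E'
from station import *
import cv2,numpy as np
s=sense();print(s['tcp_pos'],s['gripper_width'],s['gripper_force'])
q=capture("scene");cv2.imwrite("pics/s7.png",cv2.resize(q['pixels'][110:250,220:400],(771,600),interpolation=cv2.INTER_CUBIC))
for n in("carrier","carrier_grip","cast","knob_grip"):
    print(n,[(np.round(d['point'],3).tolist(),round(d['conf'],2)) for d in tip_of(n,"scene")][:4])
E
```

```text
[0.47350904 0.3345946  0.24952069] 0.18405796319545556 29.97756284661591
carrier [([0.47, 0.335, 0.179], 0.61)]
carrier_grip [([0.476, 0.337, 0.276], 0.63)]
cast [([0.413, 0.1, 0.003], 0.8), ([0.477, 0.34, 0.185], 0.71), ([0.479, 0.332, 0.001], 0.57)]
knob_grip [([0.435, 0.244, 0.077], 0.5)]
```

View pics/s7.png

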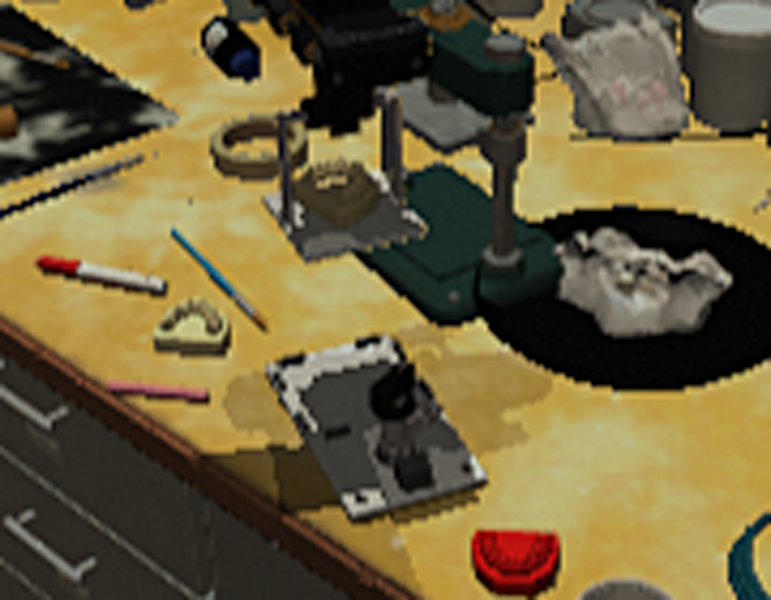

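The carrier hangs level at (350,210) with the cast on its plate. The dock is empty at (380,430) and the bystanders are in place. The carrier's underside is about 0.178 m up. I hold here for more than two seconds, then hand in.

servo_tool(slide=[[0,0,0],[0,0,0],[0,0,0],[0,0,0],[0,0,0]], spin=[0,0,0,0,0], grip=[1,1,1,1,1])

```text
time_s: 15.93
tcp_pos: [0.4735, 0.3346, 0.2495]
ee_rot: [[-0.922, 0.388, -0.0], [0.388, 0.922, -0.0], [0.0, -0.0, -1.0]]
wrist_force: [0.7, 0.6, -4.5]
gripper_width: 0.182
gripper_force: 30.0
```

servo_tool(slide=[[0,0,0],[0,0,0],[0,0,0],[0,0,0],[0,0,0]], spin=[0,0,0,0,0], grip=[1,1,1,1,1])

```text
time_s: 16.35
tcp_pos: [0.4735, 0.3346, 0.2495]
ee_rot: [[-0.922, 0.388, 0.0], [0.388, 0.922, -0.0], [-0.0, -0.0, -1.0]]
wrist_force: [-1.0, 0.1, -4.3]
gripper_width: 0.181
gripper_force: 30.0
```

servo_tool(slide=[[0,0,0],[0,0,0],[0,0,0],[0,0,0],[0,0,0]], spin=[0,0,0,0,0], grip=[1,1,1,1,1])

```text
time_s: 16.77
tcp_pos: [0.4735, 0.3346, 0.2495]
ee_rot: [[-0.922, 0.388, -0.0], [0.388, 0.922, -0.0], [0.0, -0.0, -1.0]]
wrist_force: [-0.0, 0.5, -5.0]
gripper_width: 0.176
gripper_force: 30.0
```

servo_tool(slide=[[0,0,0],[0,0,0],[0,0,0],[0,0,0],[0,0,0]], spin=[0,0,0,0,0], grip=[1,1,1,1,1])

```text
time_s: 17.18
tcp_pos: [0.4735, 0.3346, 0.2496]
ee_rot: [[-0.922, 0.388, 0.0], [0.388, 0.922, 0.0], [0.0, 0.0, -1.0]]
wrist_force: [-0.6, -0.0, -4.8]
gripper_width: 0.178
gripper_force: 30.0
```

servo_tool(slide=[[0,0,0],[0,0,0],[0,0,0],[0,0,0],[0,0,0]], spin=[0,0,0,0,0], grip=[1,1,1,1,1])

```text
time_s: 17.6
tcp_pos: [0.4735, 0.3346, 0.2495]
ee_rot: [[-0.922, 0.388, -0.0], [0.388, 0.922, 0.0], [0.0, -0.0, -1.0]]
wrist_force: [-0.0, -0.3, -4.6]
gripper_width: 0.18
gripper_force: 30.0
```

servo_tool(slide=[[0,0,0],[0,0,0],[0,0,0],[0,0,0],[0,0,0]], spin=[0,0,0,0,0], grip=[1,1,1,1,1])

```text
time_s: 18.02
tcp_pos: [0.4735, 0.3346, 0.2495]
ee_rot: [[-0.922, 0.388, -0.0], [0.388, 0.922, -0.0], [0.0, -0.0, -1.0]]
wrist_force: [-0.4, -0.1, -3.7]
gripper_width: 0.179
gripper_force: 30.0
```

```bash
python3 -c "
from station import *
s=sense();print(s['time_s'],s['tcp_pos'],s['gripper_force']);print(finish_job())"
```

```text
18.0167 [0.47352386 0.33457099 0.24952688] 29.977755113504827
the job is handed in; nothing more can be done
None
```

Job handed in at 18 s (no verdict was returned): knob turned about 59° past its detent, and the carrier with the cast held level and still about 0.178 m above the worktop; the fingertips measured about 33 mm shorter than the stated overhang, so the first knob grip closed on nothing and I corrected for it.

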